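Dark reference, then sample scan at the cuvette holder

ROBOT

A 7-joint arm with a two-finger parallel gripper is mounted at the origin on a cart in front of the work surface, level with it; the furniture and walls round the work are solid. World frame = base frame: x ahead of the robot, y to its left, z up, the work surface at z = 0. Lengths are in m, angles in rad, forces in N, time in s.
With the tool pointing down it reaches from about 0.35 to 0.9 m from the base axis. Payload 8.1 kg.
Tool frame: the origin (TCP) lies at the very end of the fingers, on their centre line; the grasp point (between the pads) lies 19 mm behind it; x points along the fingers, y is the direction in which the jaws open and shut, and the axes are right-handed (so a half turn about x gives the same grasp; the last joint's range is limited). The gripper opens to 85 mm and grips with 20 to 120 N. Pads are 22 mm wide; open, the fingers measure 114 mm over their backs; the gripper's body (76 mm by 85 mm) begins 54 mm behind the grasp point. The pads swing forward as they close: fully open they stand 13 mm farther back than shut.
Start: joints at [1.214, 0.434, 0.025, 1.573, -0.012, 1.134, -0.075], TCP at [0.157, -0.605, 0.231] pointing down, gripper open.
Joint ranges: [-2.62, 2.62], [-0.44, 2.09], [-1.27, 1.32], [0.08, 2.57], [-1.32, 4.46], [0.12, 2], [-2.74, 2.74]. Speed limits (rad/s): [2.22, 2.22, 3.01, 3.01, 3.14, 3.14, 3.14].

INTERFACE

Orientations are given as a 3x3 rotation matrix whose columns are the frame's x, y, z axes.
In Python, from bench import get_obs, camera, calibration, finish_job gives the robot as it stands.
- The arm moves only by the tool play_rows, never from a script. Its argument "targets" is a list of rows, each an object with "xyz": the shift along the tool's x, y, z in cm, a list of three; "twist": the turn about the tool's x in rad; "fingers": the closure in counts, from 0 (fully open) to 255 (shut). In form: [{"xyz": [x, y, z], "twist": twist, "fingers": fingers}, ...]. A call has 1 to 20 rows; each row shifts and turns the commanded pose from where the row before left it, along the tool's axes as they then stand; what a row does not reach is not made up. A row lasts 1/8 s, in which the tool goes at most 62.5 mm and 10.7 degrees, less where a joint would pass 70% of its speed; a pose out of reach is approached as far as the arm can. A call with a gripper value outside its range is refused whole. The fingers move at their own pace and stop on an object; "grip_force" is the grip in N (left out, the last holds). Time passes only in rows, so rows that do not move let the fingers close. It gives the time, the measured TCP pose, the force and the opening at its end, in the units of the state.
- get_obs(): the state, without advancing time (a new reading comes with each control period).
- camera(name): name is "scene" or "top" or "wrist"; returns (picture, depth): 400x640x3 uint8, blue, green, red; 400x640 float32, m along the optical axis (not along the pixel's ray), 0 where there is no reading.
- calibration(name): a dict with "intrinsics" (3x3 intrinsics, pixels), "R" (3x3) and "t" (3): a world point X has camera coordinates R X + t. Camera axes: x right, y down, z forward; pixel columns grow to the right and rows downward; lengths in m; the calibration is good to about 2 mm. A picture is of the moment at which its call begins: read the wrist's pose just before it. calibration takes no time and is no camera call; for the wrist camera it gives the pose at the moment of the call.
- finish_job(): hands the job in, once; it reports no verdict.
The state is a dict: "time": time; "q": joint angles; "qvel": joint speeds; "joint_efforts": joint torques, N m; "position": TCP position; "orientation": TCP orientation; "wrist_force": force on the tool from outside, world axes, zero at the start; "moment": the same for the moment, N m; "grip_width": finger opening in m.
Only numpy, scipy, OpenCV 4.12 (cv2) and the standard library are available. Lean on these libraries where they do the work, as an engineer would, in place of code of your own. Each camera call takes 0.05 s, during which the arm holds its last target.

TASK

Measure the sample with its dark reference: push the open lid of the cuvette holder down until its catch snaps and it stays shut, then press the round dark-reference key of the control unit while the shutter rocker is still off, then switch the shutter rocker over by pressing its raised end, and last press the long scan key. Press each key fully down and let it come back up; do it all with the closed fingertips, and do not lift, tip or shift any of the loose things.

Things in the scene. Friction and masses are not known exactly. Their poses are not given: they have to be found in the camera images.
- holder: Cuvette holder, fixed: dark open box 100 x 85 mm on an aluminium foot plate 150 x 100 x 8 mm, rim 70 mm above the bench, a cuvette standing in a block in its middle. Origin: centre of its underside; x from the lid's free edge to its hinge, z up. Holder and control unit may stand either way round, left or right. A black cover 260 mm high stands behind at the right: keep clear.
- lid (a joint): Lid of the holder: aluminium plate 107 x 87 x 6 mm hinged along the holder's far edge. 0 = shut, level on the rim; grows as it opens (rad); starts at 0.65 to 0.95. A spring lifts it, friction keeps it where it stands; let go too early it springs up again. In the last 0.1 rad a spring catch under its free edge snaps and keeps it at 0. Pushing at lid_press takes 1 to 2 N, about 5 N at the catch.
- lid_hinge (a point): Point on the lid's hinge line, at the lid's middle: 53.5 mm from the holder's origin along the holder's x, 70 mm above the bench. Its axes turn with the lid; -x runs along the lid from the hinge to its free edge, z out of its top face.
- lid_press (a point): Where to push the lid: point on its top face, in the middle of its width, 88 mm from the hinge line and 20 mm inside its free edge (it moves with the lid; when shut it lies 76.5 mm above the bench). Axes as lid_hinge.
- console: Control unit, fixed: grey case 130 deep x 160 wide, 38 mm high in front, 53 mm at the back, its dark top panel rising 8 degrees to the back. Origin: centre of its underside; x from front (keys) to back (display), y to its left, z up. In one row 50 mm apart, seen from the front: shutter rocker (left), round dark-reference key (middle), long scan key (right).
- dark_key (a joint): Travel of the dark-reference key, the round white key 18 mm across in the middle of the row: 0 = up, 0.004 m = fully down. Sprung: about 1.5 N to start, 4 N fully down; it comes up when let go.
- dark_key_top (a point): Centre of the top face of the dark-reference key, 7 mm above the panel. z along the key's travel, out of the panel.
- shutter_rocker (a joint): Shutter rocker: white V-shaped rocker cap 21 mm wide and 36 mm long (front to back) at the left of the row. 0 = off, its far end (away from the front) raised 7 mm; 0.4 rad = on, its near end raised. A spring holds it at either end and snaps it over once it is past half way (0.2); 3 to 4 N on the raised end.
- rocker_raised (a point): Point on the top face of the rocker's far half, 12 mm from the pivot, where to press to switch it on. As the rocker goes over, this point sinks about 5 mm, to 4.5 mm above the panel.
- scan_key (a joint): Travel of the scan key, the long white key 34 mm (front to back) x 19 mm at the right of the row: 0 = up, 0.004 m = fully down. Sprung like the dark-reference key.
- scan_key_top (a point): Centre of the top face of the scan key, 7 mm above the panel. z along the key's travel, out of the panel.
- cuvette: The sample: clear square cuvette 12 x 12 x 45 mm with a white cap, standing loose in the holder under the lid, its top 8 mm below the rim. Origin: centre of its underside. Leave it alone.
- vial: Loose amber vial with a white screw cap, 23 mm across, 52 mm high, standing between the holder and the control unit. Origin: centre of its underside. Leave it alone.
- post: Loose steel post, 13 mm across, 50 mm high, standing in front of the vial. Origin: centre of its underside. Leave it alone.
- usb: Loose white USB stick, 16 x 52 x 8 mm, lying on the bench nearest the robot. Origin: centre of its underside. Leave it alone.
- lens: Loose black lens mount, 21 x 36 x 31 mm, standing behind the work. Origin: centre of its underside. Leave it alone.
- hexkey: Loose black hex key, 30 x 88 x 4 mm, lying at the robot's right. Origin: centre of its underside. Leave it alone.

How it is judged:
By the outcome, as a careful person would: the job done as asked, in the order asked, and still so for the second after the job is handed in, with the robot touching nothing.
It also fails if it takes over 51 s, if anything falls off the work surface, if the arm or the gripper's body presses on something with over 40 N, if the wrist force passes 120 N, or if a joint passes its speed limit or range.

## Working session

There is one attempt and no reset: what is moved stays moved. The work goes in short steps, Python scripts to look and compute and a tool call to move; the robot and the scene stay as the last step left them, time stands still between calls to the robot, and variables do not carry over. Pictures are saved under pics/ and viewed, and the job is handed in when it is done.

Besides the shell and the picture viewer there is one more tool, called after ">>>" as name(argument=value, ...) on one line, values as JSON. play_rows: Moves the arm, as the interface text tells. Its arguments: {"type":"object","properties":{"targets":{"type":"array","items":{"type":"object","properties":{"xyz":{"type":"array","items":{"type":"number"}},"twist":{"type":"number"},"fingers":{"type":"number"}}}},"grip_force":{"type":"number"}},"required":["targets"]}

```bash
mkdir -p pics; ls; cat > h.py <<'E'
import numpy as np, cv2
from bench import get_obs, camera, calibration, finish_job
def pt(c,u,v,d):
    K=c["intrinsics"];p=np.array([(u-K[0][2])/K[0][0]*d,(v-K[1][2])/K[1][1]*d,d])
    return np.array(c["R"]).T@(p-np.array(c["t"]))
E
python3 - <<'E'
from h import *
np.set_printoptions(precision=4,suppress=True)
o=get_obs();print(o)
for n in("scene","top"):
    c=calibration(n);im,d=camera(n);cv2.imwrite(f"pics/{n}0.png",im);np.savez(f"{n}0.npz",im=im,d=d,K=c["intrinsics"],R=c["R"],t=c["t"])
    print(n,c)
E
```

```text
pics
{'time': 0.0, 'q': array([ 1.2144,  0.4352,  0.025 ,  1.5741, -0.0116,  1.134 , -0.0751]), 'qvel': array([-0.    ,  0.0003,  0.0003, -0.0007, -0.0008, -0.0001, -0.0017]), 'joint_efforts': array([ -0.0008, -67.047 ,   1.0246, -31.6217,   0.0156,   0.0125,
         0.0001]), 'position': array([ 0.1567, -0.6045,  0.2305]), 'orientation': array([[-0.0006,  0.251 , -0.968 ],
       [ 0.0015, -0.968 , -0.251 ],
       [-1.    , -0.0016,  0.0002]]), 'wrist_force': array([-0.305 , -0.1937,  0.8689]), 'moment': array([-0.0025,  0.0165,  0.0087]), 'grip_width': 0.08513657805047073}
scene {'intrinsics': array([[371.5805,   0.    , 317.5564],
       [  0.    , 371.5805, 201.0183],
       [  0.    ,   0.    ,   1.    ]]), 'R': array([[-0.4453, -0.8953, -0.0126],
       [-0.4303,  0.2263, -0.8739],
       [ 0.7852, -0.3837, -0.486 ]]), 't': array([0.3277, 0.2564, 0.6199])}
top {'intrinsics': array([[373.036 ,   0.    , 322.2585],
       [  0.    , 373.036 , 200.1663],
       [  0.    ,   0.    ,   1.    ]]), 'R': array([[-0.0117, -0.9998, -0.0188],
       [-0.9944,  0.0136, -0.1046],
       [ 0.1049,  0.0175, -0.9943]]), 't': array([0.1168, 0.4964, 0.8869])}
```

View pics/scene0.png

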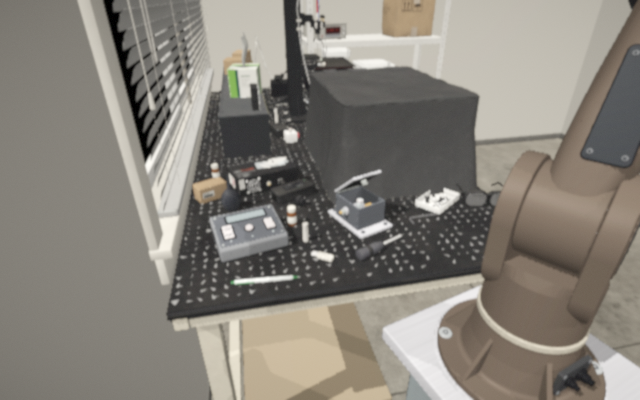

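View pics/top0.png

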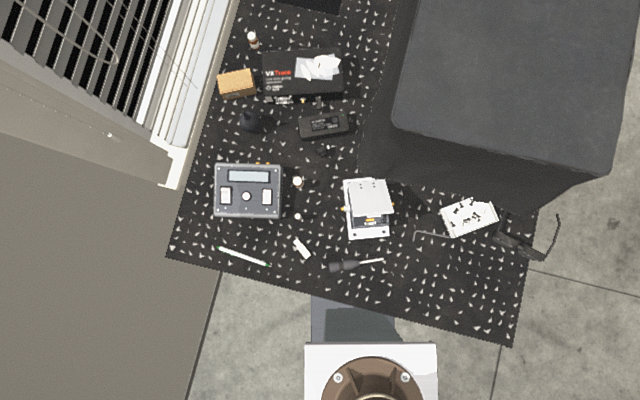

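The scene view shows the console at about (248,232) and the holder at (360,208). In the top view they are at (248,190) and (367,208). The vial and post are between them, and the cover is close behind and to the right of the holder. I'll zoom in on both.

```bash
python3 - <<'E'
from h import *
im=cv2.imread("pics/top0.png");cv2.imwrite("pics/topz.png",cv2.resize(im[140:260,200:400],None,fx=4,fy=4,interpolation=cv2.INTER_CUBIC))
im=cv2.imread("pics/scene0.png");cv2.imwrite("pics/scz.png",cv2.resize(im[150:270,200:400],None,fx=4,fy=4,interpolation=cv2.INTER_CUBIC))
E
```

```text
(no output)
```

View pics/topz.png

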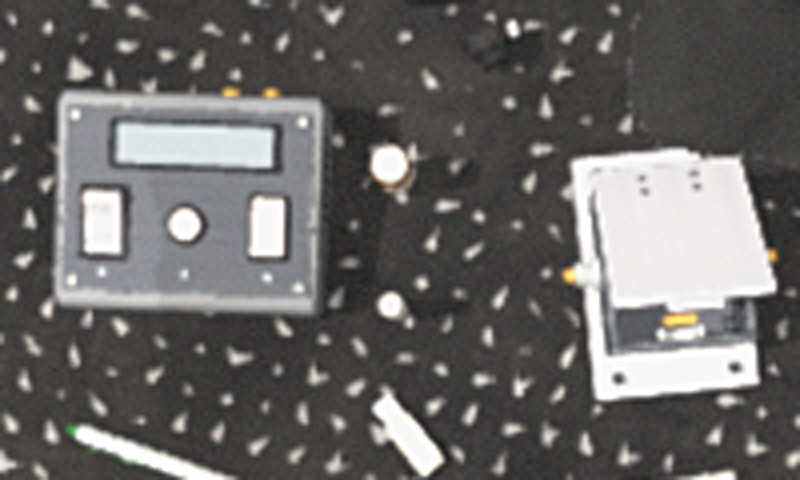

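View pics/scz.png

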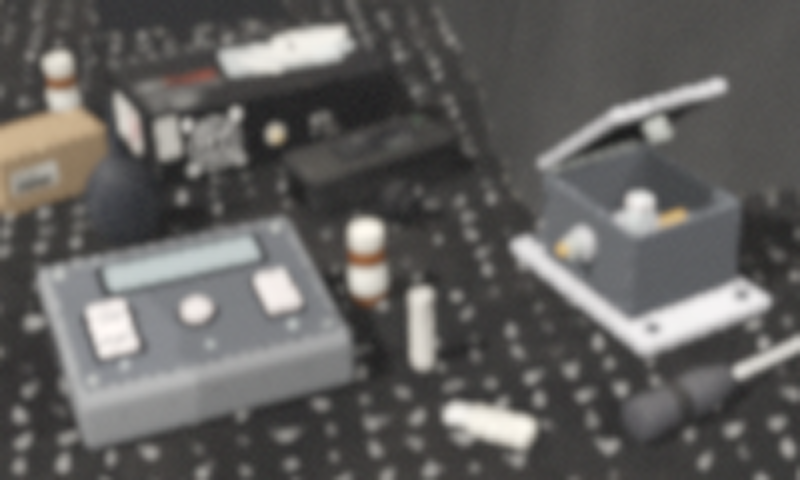

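```bash
cat >> h.py <<'E'
def ray(c,u,v):
    K=np.array(c["K"]);R=np.array(c["R"]);t=np.array(c["t"])
    d=R.T@np.linalg.inv(K)@np.array([u,v,1.]);return -R.T@t,d
def onz(c,u,v,z):
    o,d=ray(c,u,v);return o+d*(z-o[2])/d[2]
def tri(a,ua,b,ub):
    o1,d1=ray(a,*ua);o2,d2=ray(b,*ub);d1/=np.linalg.norm(d1);d2/=np.linalg.norm(d2)
    s=np.linalg.lstsq(np.c_[d1,-d2],o2-o1,rcond=None)[0]
    p,q=o1+s[0]*d1,o2+s[1]*d2;return (p+q)/2,np.linalg.norm(p-q)
def load(n):return dict(np.load(n+".npz"))
def dp(c,u,v):
    o,d=ray(c,u,v);return o+d*c["d"][int(round(v)),int(round(u))]
E
python3 - <<'E'
from h import *
np.set_printoptions(precision=4,suppress=True)
T=load("top0");S=load("scene0")
def blobs(c,x0,x1,y0,y1,th):
    g=c["im"].min(2)[y0:y1,x0:x1];n,l,s,ce=cv2.connectedComponentsWithStats((g>th).astype(np.uint8))
    for i in range(1,n):
        if s[i][4]>=8: print(ce[i]+[x0,y0],s[i])
print("top");blobs(T,214,281,183,209,175)
print("scene");blobs(S,213,285,210,245,175)
for u,v in [(246.2,196),(226,195.5),(267,196.7),(236,196),(257,196),(246,205),(245,187)]: 
    print((u,v),dp(T,u,v),onz(T,u,v,.053))
print("lid etc")
for n,u,v in [("lid free L",352,213),("lid free R",392,211),("lid hinge L",350,183),("hinge R",384,181),("mid",370,198),("foot nl",350.5,239),("foot nr",388.5,235),("fl",344,180)]:
    print(n,dp(T,u,v),onz(T,u,v,.008))
print(tri(T,(226,195.5),S,(228,232)))
print(tri(T,(246.2,196),S,(249,227)))
print(tri(T,(267,196.7),S,(269,222.5)))
E
```

```text
top
[215.1538 187.3077] [ 1  0  2 11 13]
[225. 195.] [  7   5   9  15 135]
[266.4261 196.4174] [ 48   6   9  15 115]
[245.6596 195.6596] [28  9  8  8 47]
[214.75 198.25] [ 0 13  2  6  8]
[278.  202.5] [64 16  1  8  8]
scene
[244.546  215.3966] [ 14   0  37  12 174]
[268.7045 222.125 ] [51  7 11 11 88]
[227.3696 231.3696] [  8  15  13  14 138]
[248.4324 226.5676] [32 14  8  6 37]
[217.25  240.125] [ 3 27  3  7  8]
[244.3333 243.6667] [26 33 10  2 15]
(246.2, 196) [0.5078 0.2922 0.0518] [0.5076 0.2919 0.053 ]
(226, 195.5) [0.5103 0.3422 0.047 ] [0.5095 0.3405 0.053 ]
(267, 196.7) [0.5051 0.2417 0.0545] [0.5053 0.242  0.053 ]
(236, 196) [0.5089 0.3183 0.0456] [0.508  0.3164 0.053 ]
(257, 196) [0.5079 0.2669 0.048 ] [0.5073 0.266  0.053 ]
(246, 205) [0.487  0.2944 0.0429] [0.486  0.2922 0.053 ]
(245, 187) [0.53   0.2959 0.0489] [0.5294 0.295  0.053 ]
lid etc
lid free L [0.4622 0.0412 0.0727] [0.4667 0.0372 0.008 ]
lid free R [ 0.4602 -0.0389  0.146 ] [ 0.4704 -0.0622  0.008 ]
lid hinge L [0.5313 0.0448 0.0801] [0.5422 0.0407 0.008 ]
hinge R [ 0.5348 -0.0337  0.0804] [ 0.5461 -0.0446  0.008 ]
mid [0.492  0.0033 0.1144] [ 0.5037 -0.0085  0.008 ]
foot nl [0.4024 0.0423 0.0105] [0.4024 0.0422 0.008 ]
foot nr [ 0.4111 -0.0517  0.0085] [ 0.4111 -0.0518  0.008 ]
fl [0.55   0.0556 0.0088] [0.5501 0.0556 0.008 ]
(array([0.5106, 0.3431, 0.0479]), np.float64(0.002492835779231589))
(array([0.5085, 0.2936, 0.0482]), np.float64(0.0014331809452283913))
(array([0.5064, 0.2439, 0.0474]), np.float64(0.0020765993669865997))
```

```bash
python3 - <<'E'
from h import *
np.set_printoptions(precision=3,suppress=True)
T=load("top0")
for u,v in [(400,125),(394,120),(450,135),(500,150),(560,170),(600,175),(365,170),(380,172),(420,180),(470,195),(530,208),(540,180),(430,160)]: print((u,v),dp(T,u,v))
# lid plane fit
P=np.array([dp(T,u,v) for u in range(356,386,3) for v in range(186,210,3)])
c=P.mean(0);U,s,V=np.linalg.svd(P-c);n=V[2]*np.sign(V[2][2]);print("lid n",n,"ang",np.arccos(n[2]),c,s[2])
from collections import Counter
g=T["d"][178:216,340:398]
o=get_obs()["position"]
# console panel slope
P=np.array([dp(T,u,v) for u in range(233,260) for v in (187,204,205,206) ])
c=P.mean(0);U,s,V=np.linalg.svd(P-c);n=V[2]*np.sign(V[2][2]);print("panel n",n,c)
print([ (x,y,c[2]-(n[0]*(x-c[0])+n[1]*(y-c[1]))/n[2]) for x,y in [(.508,.293),(.506,.243),(.5225,.3425)]])
E
```

```text
(400, 125) [ 0.607 -0.037  0.274]
(394, 120) [ 0.616 -0.026  0.275]
(450, 135) [ 0.586 -0.124  0.279]
(500, 150) [ 0.557 -0.212  0.278]
(560, 170) [ 0.522 -0.326  0.26 ]
(600, 175) [ 0.51  -0.385  0.276]
(365, 170) [0.572 0.004 0.023]
(380, 172) [ 0.562 -0.03   0.047]
(420, 180) [ 0.542 -0.126  0.041]
(470, 195) [ 0.506 -0.251  0.024]
(530, 208) [ 0.469 -0.372  0.064]
(540, 180) [ 0.515 -0.327  0.192]
(430, 160) [ 0.569 -0.124  0.144]
lid n [0.651 0.065 0.756] ang 0.7131466014508995 [0.496 0.004 0.112] 0.008340711839861802
panel n [0.06  0.97  0.234] [0.497 0.293 0.052]
[(0.508, 0.293, np.float64(0.047579123889154404)), (0.506, 0.243, np.float64(0.25498991289547046)), (0.5225, 0.3425, np.float64(-0.1609820890379446))]
```

>>> play_rows(targets=[{"xyz": [0, 0, 0], "twist": 0.127, "fingers": 255}, {"xyz": [0, 0, 0], "twist": 0.127, "fingers": 255}, {"xyz": [0, -2.5, -1.8], "twist": 0, "fingers": 255}, {"xyz": [0, -2.5, -1.8], "twist": 0, "fingers": 255}, {"xyz": [0, -2.5, -1.8], "twist": 0, "fingers": 255}, {"xyz": [0, -2.5, -1.8], "twist": 0, "fingers": 255}, {"xyz": [0, -2.5, -1.8], "twist": 0, "fingers": 255}, {"xyz": [0, -2.5, -1.8], "twist": 0, "fingers": 255}, {"xyz": [0, -2.5, -1.8], "twist": 0, "fingers": 255}, {"xyz": [0, -2.5, -1.8], "twist": 0, "fingers": 255}, {"xyz": [0, -2.5, -1.8], "twist": 0, "fingers": 255}, {"xyz": [0, -2.5, -1.8], "twist": 0, "fingers": 255}, {"xyz": [0, -2.5, -1.8], "twist": 0, "fingers": 255}, {"xyz": [0, -2.5, -1.8], "twist": 0, "fingers": 255}], grip_force=30)

```text
time: 1.85
position: [0.3733, -0.3041, 0.2311]
orientation: [[-0.0, -0.0, -1.0], [0.0, -1.0, 0.0], [-1.0, -0.0, 0.0]]
wrist_force: [0.7, -1.1, 0.4]
grip_width: 0.0
```

>>> play_rows(targets=[{"xyz": [0, -3.06, -0.8], "twist": 0, "fingers": 255}, {"xyz": [0, -3.06, -0.8], "twist": 0, "fingers": 255}, {"xyz": [0, -3.06, -0.8], "twist": 0, "fingers": 255}, {"xyz": [0, -3.06, -0.8], "twist": 0, "fingers": 255}, {"xyz": [0, -3.06, -1.2], "twist": 0, "fingers": 255}, {"xyz": [0, -3.06, -1.2], "twist": 0, "fingers": 255}, {"xyz": [0, -3.06, -1.2], "twist": 0, "fingers": 255}, {"xyz": [0, -3.06, -1.2], "twist": 0, "fingers": 255}, {"xyz": [0, -3.06, -1.2], "twist": 0, "fingers": 255}, {"xyz": [0, -3.06, -1.4], "twist": 0, "fingers": 255}, {"xyz": [2, 0, 0], "twist": 0, "fingers": 255}, {"xyz": [2, 0, 0], "twist": 0, "fingers": 255}, {"xyz": [2, 0, 0], "twist": 0, "fingers": 255}])

```text
time: 3.48
position: [0.4788, 0.001, 0.1705]
orientation: [[-0.001, -0.0, -1.0], [-0.0, -1.0, 0.0], [-1.0, 0.0, 0.001]]
wrist_force: [-0.4, -0.6, -0.3]
grip_width: -0.0002
```

```bash
python3 - <<'E'
from h import *
for n in ("wrist","scene","top"):
    im,d=camera(n)
    if n=="scene": im=cv2.resize(im[130:270,200:420],None,fx=3.6,fy=3.6,interpolation=cv2.INTER_CUBIC)
    if n=="top": im=cv2.resize(im[140:260,250:450],None,fx=4,fy=4,interpolation=cv2.INTER_CUBIC)
    cv2.imwrite(f"pics/{n}1.png",im)
print(get_obs()["position"],get_obs()["wrist_force"])
E
```

```text
[0.47823001 0.00084959 0.17058266] [-0.94600071  0.14630317  0.31798172]
```

View pics/scene1.png

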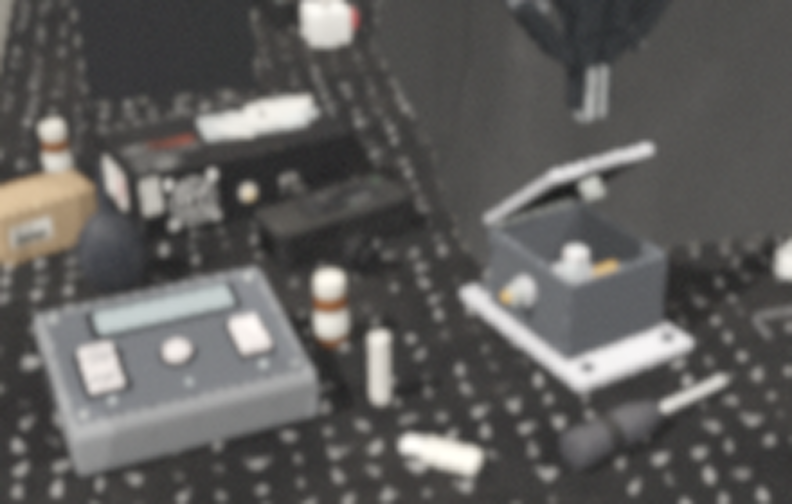

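View pics/wrist1.png

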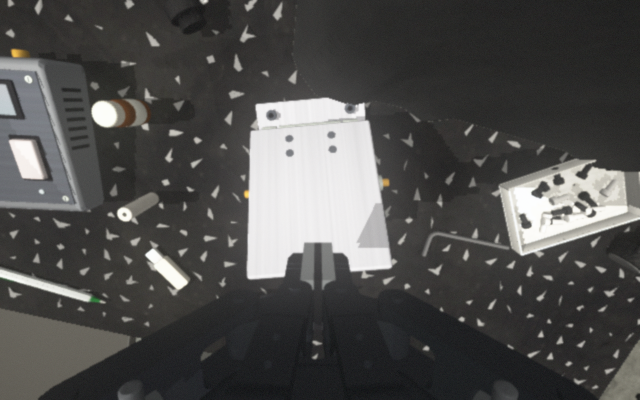

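>>> play_rows(targets=[{"xyz": [1.5, 0, 0], "twist": 0, "fingers": 255}, {"xyz": [1.5, 0, 0], "twist": 0, "fingers": 255}, {"xyz": [0.5, 0, 0], "twist": 0, "fingers": 255}, {"xyz": [0.5, 0, 0.3], "twist": 0, "fingers": 255}, {"xyz": [0.5, 0, 0.3], "twist": 0, "fingers": 255}, {"xyz": [0.5, 0, 0.3], "twist": 0, "fingers": 255}, {"xyz": [0.5, 0.05, 0.3], "twist": 0, "fingers": 255}, {"xyz": [0.5, 0.05, 0.3], "twist": 0, "fingers": 255}])

```text
time: 4.62
position: [0.464, 0.0001, 0.1111]
orientation: [[0.0, -0.0, -1.0], [0.0, -1.0, 0.0], [-1.0, -0.0, -0.0]]
wrist_force: [0.5, 1.4, 1.0]
grip_width: -0.0001
```

```bash
python3 - <<'E'
from h import *
for n in ("wrist","scene"):
    im,d=camera(n)
    if n=="scene": im=cv2.resize(im[130:250,290:410],None,fx=4,fy=4,interpolation=cv2.INTER_CUBIC)
    cv2.imwrite(f"pics/{n}2.png",im)
print(get_obs()["position"],get_obs()["wrist_force"])
E
```

```text
[ 4.63482164e-01 -1.70031243e-04  1.10810684e-01] [0.44629718 0.36550409 0.33787226]
```

View pics/scene2.png

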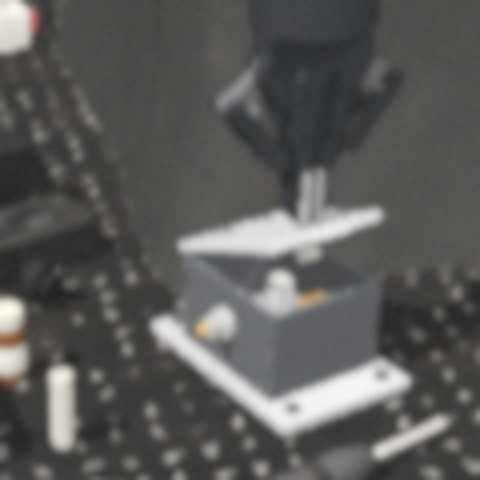

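The fingertips rest on the lid near the middle of its free half, and it is partly down. I'll keep pushing.

>>> play_rows(targets=[{"xyz": [0.5, 0, 0.18], "twist": 0, "fingers": 255}, {"xyz": [0.5, 0, 0.18], "twist": 0, "fingers": 255}, {"xyz": [0.5, 0, 0.18], "twist": 0, "fingers": 255}, {"xyz": [0.5, 0, 0.1], "twist": 0, "fingers": 255}, {"xyz": [0.5, 0, 0.1], "twist": 0, "fingers": 255}, {"xyz": [0.4, 0, 0.1], "twist": 0, "fingers": 255}, {"xyz": [0.3, 0, 0], "twist": 0, "fingers": 255}, {"xyz": [0.2, 0, 0], "twist": 0, "fingers": 255}])

```text
time: 5.72
position: [0.4555, -0.0001, 0.077]
orientation: [[-0.0, -0.0, -1.0], [-0.0, -1.0, 0.0], [-1.0, 0.0, 0.0]]
wrist_force: [-0.4, -0.3, 1.1]
grip_width: -0.0001
```

>>> play_rows(targets=[{"xyz": [0.1, 0, 0], "twist": 0, "fingers": 255}, {"xyz": [0.1, 0, 0], "twist": 0, "fingers": 255}, {"xyz": [0, 0, 0], "twist": 0, "fingers": 255}])

```text
time: 6.1
position: [0.4555, -0.0, 0.0763]
orientation: [[0.0, -0.0, -1.0], [-0.001, -1.0, 0.0], [-1.0, 0.001, -0.0]]
wrist_force: [-6.6, -1.5, 20.8]
grip_width: -0.0003
```

It is now firmly on its stop, at 21 N. I'll lift off and look.

>>> play_rows(targets=[{"xyz": [-0.5, 0, 0], "twist": 0, "fingers": 255}, {"xyz": [-1.5, 0, 0], "twist": 0, "fingers": 255}, {"xyz": [-2, 0, 0], "twist": 0, "fingers": 255}, {"xyz": [-2, 0, 0], "twist": 0, "fingers": 255}])

```text
time: 6.6
position: [0.4558, 0.0001, 0.1366]
orientation: [[0.0, -0.0, -1.0], [0.0, -1.0, 0.0], [-1.0, -0.0, -0.0]]
wrist_force: [-0.2, 0.1, -0.3]
grip_width: -0.0002
```

```bash
python3 - <<'E'
from h import *
for n in ("wrist","scene"):
    im,d=camera(n)
    if n=="scene": im=cv2.resize(im[130:250,290:410],None,fx=4,fy=4,interpolation=cv2.INTER_CUBIC)
    cv2.imwrite(f"pics/{n}3.png",im)
print(get_obs()["position"],get_obs()["wrist_force"])
E
```

```text
[4.57216477e-01 2.01649583e-04 1.37668900e-01] [ 0.41477201 -0.1039166  -0.53209091]
```

View pics/scene3.png

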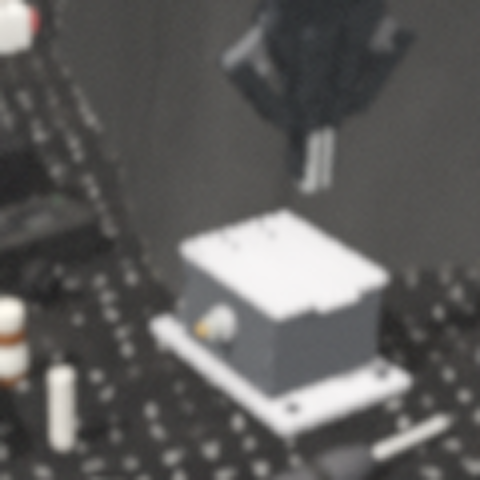

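View pics/wrist3.png

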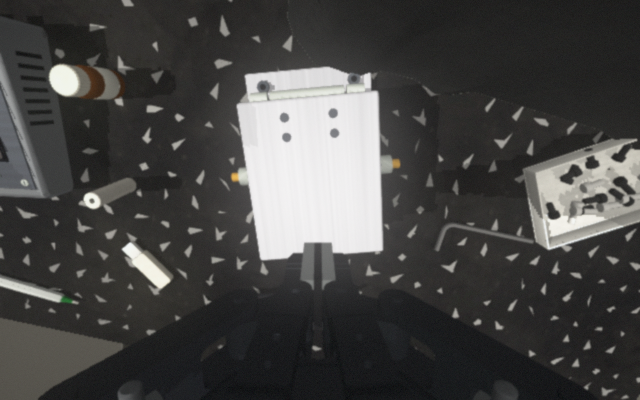

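The lid is shut and flush with the rim. Next I'll go to just in front of the console keys and refine their positions with the wrist camera.

>>> play_rows(targets=[{"xyz": [-0.2, -2.93, 0.2], "twist": 0, "fingers": 255}, {"xyz": [-0.2, -2.93, 0.2], "twist": 0, "fingers": 255}, {"xyz": [-0.2, -2.93, 0.2], "twist": 0, "fingers": 255}, {"xyz": [-0.2, -2.93, 0.2], "twist": 0, "fingers": 255}, {"xyz": [-0.2, -2.93, 0.2], "twist": 0, "fingers": 255}, {"xyz": [0, -2.93, 0.2], "twist": 0, "fingers": 255}, {"xyz": [0, -2.93, 0.2], "twist": 0, "fingers": 255}, {"xyz": [0, -2.93, 0.2], "twist": 0, "fingers": 255}, {"xyz": [0, -2.93, 0], "twist": 0, "fingers": 255}, {"xyz": [0, -2.93, 0], "twist": 0, "fingers": 255}, {"xyz": [0, 0, 0], "twist": 0, "fingers": 255}])

```text
time: 8.07
position: [0.439, 0.2955, 0.1451]
orientation: [[-0.0, 0.003, -1.0], [0.002, -1.0, -0.003], [-1.0, -0.002, 0.0]]
wrist_force: [0.1, 0.5, -0.2]
grip_width: 0.0
```

```bash
python3 - <<'E'
from h import *
print(get_obs()["position"],get_obs()["wrist_force"])
c=calibration("wrist");im,d=camera("wrist");cv2.imwrite("pics/wrist4.png",im);np.savez("wrist4.npz",im=im,d=d,K=c["intrinsics"],R=c["R"],t=c["t"])
E
```

```text
[0.43901433 0.29552873 0.14508478] [ 0.12371973  0.50343659 -0.1769258 ]
```

View pics/wrist4.png

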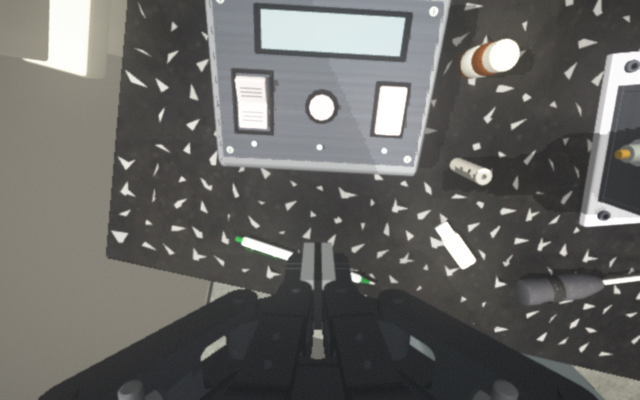

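The wrist view shows the dark key at (321,106), the rocker at (253,102) and the scan key at (391,110).

```bash
python3 - <<'E'
from h import *
np.set_printoptions(precision=4,suppress=True)
W=load("wrist4")
g=W["im"].min(2);n,l,s,ce=cv2.connectedComponentsWithStats((g[60:140,225:420]>170).astype(np.uint8))
for i in range(1,n):
    if s[i][4]>60:
        u,v=ce[i]+[225,60]; print((u,v),s[i],dp(W,u,v),onz(W,u,v,.053))
for u,v in [(290,106),(350,106),(320,130),(320,80),(253,75),(253,82),(253,90),(253,102),(253,115),(253,128),(253,71),(253,136),(321,106),(391,110)]: print((u,v),dp(W,u,v))
im=W["im"][50:160,210:430];cv2.imwrite("pics/w4z.png",cv2.resize(im,None,fx=3.6,fy=3.6,interpolation=cv2.INTER_CUBIC))
print(onz(W,317,243,.145))
E
```

```text
(np.float64(251.33658854166666), np.float64(101.66796875)) [  10   15   32   55 1536] [0.5124 0.3431 0.047 ] [0.5124 0.3419 0.053 ]
(np.float64(390.21108580106306), np.float64(110.1640091116173)) [ 150   26   32   50 1317] [0.507  0.2434 0.0494] [0.507  0.2442 0.053 ]
(np.float64(321.1230158730159), np.float64(107.09126984126985)) [ 84  34  25  27 504] [0.5089 0.2929 0.0491] [0.5089 0.293  0.053 ]
(290, 106) [0.5095 0.3156 0.0446]
(350, 106) [0.5097 0.2719 0.0455]
(320, 130) [0.4921 0.2936 0.0406]
(320, 80) [0.5273 0.2938 0.0456]
(253, 75) [0.5303 0.341  0.0469]
(253, 82) [0.5252 0.3397 0.0551]
(253, 90) [0.5202 0.3406 0.0519]
(253, 102) [0.5122 0.3418 0.0479]
(253, 115) [0.503  0.3428 0.0454]
(253, 128) [0.4934 0.344  0.0415]
(253, 71) [0.5329 0.3407 0.0476]
(253, 136) [0.4874 0.3446 0.0404]
(321, 106) [0.5096 0.293  0.0494]
(391, 110) [0.5071 0.2427 0.0486]
[0.4468 0.2954 0.145 ]
```

View pics/w4z.png

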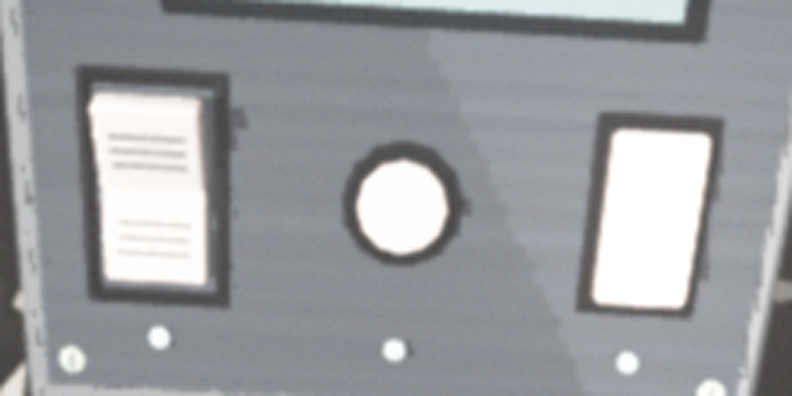

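>>> play_rows(targets=[{"xyz": [0, 0.1, -2.3], "twist": 0, "fingers": 255}, {"xyz": [0, 0.1, -2.3], "twist": 0, "fingers": 255}, {"xyz": [0, 0.05, -2.4], "twist": 0, "fingers": 255}, {"xyz": [2.5, 0, 0], "twist": 0, "fingers": 255}, {"xyz": [2.5, 0, 0], "twist": 0, "fingers": 255}, {"xyz": [2.3, 0, 0], "twist": 0, "fingers": 255}, {"xyz": [1, 0, 0], "twist": 0, "fingers": 255}, {"xyz": [0, 0, 0], "twist": 0, "fingers": 255}])

```text
time: 9.12
position: [0.5096, 0.2895, 0.0619]
orientation: [[-0.001, -0.001, -1.0], [-0.001, -1.0, 0.001], [-1.0, 0.001, 0.001]]
wrist_force: [-0.8, -0.4, 0.5]
grip_width: 0.0001
```

>>> play_rows(targets=[{"xyz": [0.2, -0.25, 0], "twist": 0, "fingers": 255}, {"xyz": [0.2, 0, 0], "twist": 0, "fingers": 255}, {"xyz": [0.2, 0, 0], "twist": 0, "fingers": 255}, {"xyz": [0.2, 0, 0], "twist": 0, "fingers": 255}, {"xyz": [0, 0, 0], "twist": 0, "fingers": 255}])

```text
time: 9.75
position: [0.5097, 0.2928, 0.0542]
orientation: [[-0.0, -0.0, -1.0], [-0.0, -1.0, 0.0], [-1.0, 0.0, 0.0]]
wrist_force: [-0.5, -0.5, 0.1]
grip_width: 0.0003
```

>>> play_rows(targets=[{"xyz": [0.1, 0, 0], "twist": 0, "fingers": 255}, {"xyz": [0.1, 0, 0], "twist": 0, "fingers": 255}, {"xyz": [0, 0, 0], "twist": 0, "fingers": 255}])

```text
time: 10.12
position: [0.5097, 0.2929, 0.0522]
orientation: [[-0.0, -0.0, -1.0], [-0.0, -1.0, 0.0], [-1.0, 0.0, 0.0]]
wrist_force: [0.5, -0.4, -0.8]
grip_width: 0.0001
```

>>> play_rows(targets=[{"xyz": [0.1, 0, 0], "twist": 0, "fingers": 255}, {"xyz": [0.1, 0, 0], "twist": 0, "fingers": 255}, {"xyz": [0, 0, 0], "twist": 0, "fingers": 255}])

```text
time: 10.5
position: [0.5098, 0.293, 0.0504]
orientation: [[0.0, -0.0, -1.0], [0.0, -1.0, 0.0], [-1.0, -0.0, -0.0]]
wrist_force: [-0.3, -0.3, 0.9]
grip_width: -0.0001
```

>>> play_rows(targets=[{"xyz": [0.1, 0, 0], "twist": 0, "fingers": 255}, {"xyz": [0.1, 0, 0], "twist": 0, "fingers": 255}, {"xyz": [0, 0, 0], "twist": 0, "fingers": 255}])

```text
time: 10.88
position: [0.5101, 0.293, 0.0484]
orientation: [[0.001, -0.0, -1.0], [0.0, -1.0, 0.0], [-1.0, -0.0, -0.001]]
wrist_force: [0.4, -1.1, 2.5]
grip_width: 0.0004
```

>>> play_rows(targets=[{"xyz": [0.1, 0, 0], "twist": 0, "fingers": 255}, {"xyz": [0.1, 0, 0], "twist": 0, "fingers": 255}, {"xyz": [0, 0, 0], "twist": 0, "fingers": 255}])

```text
time: 11.25
position: [0.5103, 0.293, 0.0465]
orientation: [[0.001, -0.0, -1.0], [0.0, -1.0, 0.0], [-1.0, -0.0, -0.001]]
wrist_force: [2.5, -0.3, 3.8]
grip_width: 0.0
```

>>> play_rows(targets=[{"xyz": [0.1, 0, 0], "twist": 0, "fingers": 255}, {"xyz": [0.1, 0, 0], "twist": 0, "fingers": 255}, {"xyz": [0, 0, 0], "twist": 0, "fingers": 255}])

```text
time: 11.62
position: [0.5104, 0.2931, 0.0459]
orientation: [[0.002, -0.001, -1.0], [0.0, -1.0, 0.001], [-1.0, -0.0, -0.002]]
wrist_force: [-2.7, -4.0, 20.2]
grip_width: 0.0005
```

The dark key started at about 0.050 and bottomed at 0.046, with a hard stop at 20 N. I'll release it and go to the rocker's far half.

>>> play_rows(targets=[{"xyz": [-0.6, 0, 0], "twist": 0, "fingers": 255}, {"xyz": [-1, 0, 0], "twist": 0, "fingers": 255}, {"xyz": [-1.5, 0, 0], "twist": 0, "fingers": 255}, {"xyz": [0, -1.7, -0.4], "twist": 0, "fingers": 255}, {"xyz": [0, -1.6, -0.4], "twist": 0, "fingers": 255}, {"xyz": [0, -1.6, -0.5], "twist": 0, "fingers": 255}, {"xyz": [0.7, 0, 0], "twist": 0, "fingers": 255}, {"xyz": [0.5, 0, 0], "twist": 0, "fingers": 255}, {"xyz": [0, 0, 0], "twist": 0, "fingers": 255}])

```text
time: 12.75
position: [0.5224, 0.3407, 0.0623]
orientation: [[-0.001, -0.001, -1.0], [-0.002, -1.0, 0.001], [-1.0, 0.002, 0.001]]
wrist_force: [-0.1, 0.1, 1.0]
grip_width: 0.0
```

```bash
python3 - <<'E'
from h import *
print(get_obs()["position"],get_obs()["wrist_force"])
im,d=camera("wrist");cv2.imwrite("pics/wrist5.png",im)
im,d=camera("scene");cv2.imwrite("pics/scene5.png",cv2.resize(im[190:260,190:300],None,fx=6,fy=6,interpolation=cv2.INTER_CUBIC))
E
```

```text
[0.52237944 0.34073788 0.0623127 ] [-0.05817732  0.05553111  0.9741389 ]
```

View pics/wrist5.png

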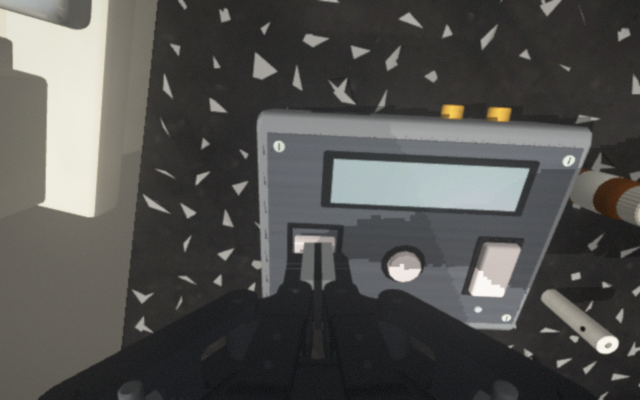

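View pics/scene5.png

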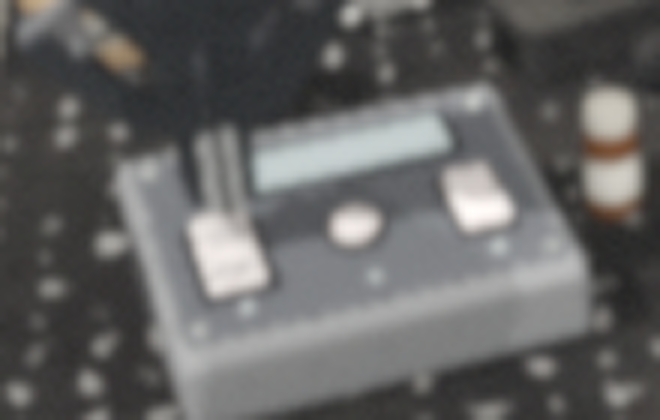

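The dark key is back up, and the fingertip is over the rocker's far half. Now I'll press it.

>>> play_rows(targets=[{"xyz": [0.2, -0.1, -0.1], "twist": 0, "fingers": 255}, {"xyz": [0.2, 0, 0], "twist": 0, "fingers": 255}, {"xyz": [0.2, 0, 0], "twist": 0, "fingers": 255}, {"xyz": [0.2, 0, 0], "twist": 0, "fingers": 255}, {"xyz": [0, 0, 0], "twist": 0, "fingers": 255}])

```text
time: 13.48
position: [0.5241, 0.3429, 0.0554]
orientation: [[0.001, -0.0, -1.0], [0.0, -1.0, 0.0], [-1.0, -0.0, -0.001]]
wrist_force: [0.6, -1.2, 2.7]
grip_width: 0.0
```

>>> play_rows(targets=[{"xyz": [0.1, 0, 0], "twist": 0, "fingers": 255}, {"xyz": [0.1, 0, 0], "twist": 0, "fingers": 255}, {"xyz": [0, 0, 0], "twist": 0, "fingers": 255}])

```text
time: 13.85
position: [0.5232, 0.3428, 0.0529]
orientation: [[-0.001, -0.0, -1.0], [-0.0, -1.0, 0.0], [-1.0, 0.0, 0.001]]
wrist_force: [-0.7, -0.2, 0.2]
grip_width: -0.0
```

>>> play_rows(targets=[{"xyz": [0.1, 0, 0], "twist": 0, "fingers": 255}, {"xyz": [0.1, 0, 0], "twist": 0, "fingers": 255}, {"xyz": [0, 0, 0], "twist": 0, "fingers": 255}])

```text
time: 14.22
position: [0.5235, 0.3428, 0.051]
orientation: [[-0.0, -0.0, -1.0], [-0.0, -1.0, 0.0], [-1.0, 0.0, 0.0]]
wrist_force: [0.6, -0.4, 0.3]
grip_width: 0.0003
```

>>> play_rows(targets=[{"xyz": [0.1, 0, 0], "twist": 0, "fingers": 255}, {"xyz": [0.05, 0, 0], "twist": 0, "fingers": 255}, {"xyz": [0, 0, 0], "twist": 0, "fingers": 255}])

```text
time: 14.6
position: [0.5238, 0.3429, 0.0498]
orientation: [[-0.0, -0.0, -1.0], [-0.0, -1.0, 0.0], [-1.0, 0.0, 0.0]]
wrist_force: [0.0, -1.1, 1.1]
grip_width: 0.0001
```

>>> play_rows(targets=[{"xyz": [-1, 0, 0], "twist": 0, "fingers": 255}, {"xyz": [-2, 0, 0], "twist": 0, "fingers": 255}, {"xyz": [-2, 1, 0.6], "twist": 0, "fingers": 255}, {"xyz": [0, 2.5, 1.2], "twist": 0, "fingers": 255}, {"xyz": [0, 2.5, 1.2], "twist": 0, "fingers": 255}, {"xyz": [0, 2.5, 1.2], "twist": 0, "fingers": 255}, {"xyz": [0, 1.45, 1.2], "twist": 0, "fingers": 255}, {"xyz": [0, 0, 0], "twist": 0, "fingers": 255}])

```text
time: 15.6
position: [0.4691, 0.2417, 0.1007]
orientation: [[0.0, -0.002, -1.0], [-0.001, -1.0, 0.002], [-1.0, 0.001, -0.0]]
wrist_force: [0.8, -0.0, 1.2]
grip_width: -0.0001
```

```bash
python3 - <<'E'
from h import *
np.set_printoptions(precision=4,suppress=True)
print(get_obs()["position"],get_obs()["wrist_force"])
c=calibration("wrist");im,d=camera("wrist");cv2.imwrite("pics/wrist6.png",im);np.savez("wrist6.npz",im=im,d=d,K=c["intrinsics"],R=c["R"],t=c["t"])
im,d=camera("scene");cv2.imwrite("pics/scene6.png",cv2.resize(im[190:260,190:300],None,fx=6,fy=6,interpolation=cv2.INTER_CUBIC))
E
```

```text
[0.4691 0.2417 0.1007] [ 0.8167 -0.0453  1.17  ]
```

View pics/wrist6.png

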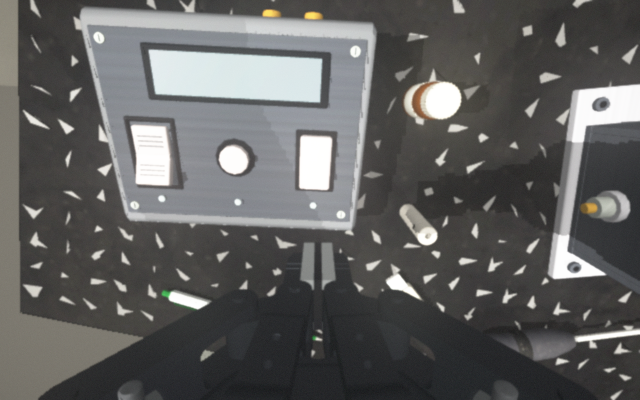

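View pics/scene6.png

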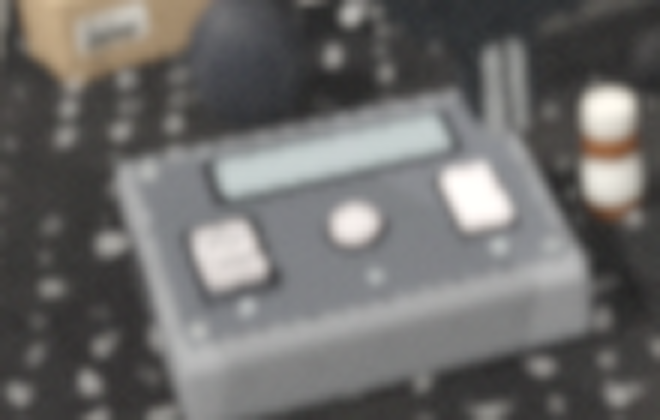

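```bash
python3 - <<'E'
from h import *
np.set_printoptions(precision=4,suppress=True)
W=load("wrist6")
for v in range(122,192,6): print(v,dp(W,152+(v-155)*.1,v))
print(dp(W,316,162),onz(W,316,162,.050),dp(W,234,159))
E
```

```text
122 [0.5312 0.3417 0.0472]
128 [0.5278 0.3414 0.0482]
134 [0.5242 0.342  0.0474]
140 [0.5207 0.3419 0.0479]
146 [0.5172 0.3416 0.0489]
152 [0.5132 0.3429 0.0467]
158 [0.5095 0.3432 0.0465]
164 [0.5059 0.343  0.0472]
170 [0.5026 0.3419 0.0497]
176 [0.4988 0.3423 0.0494]
182 [0.4951 0.3421 0.0501]
188 [0.4888 0.3472 0.0407]
[0.5074 0.2421 0.0493] [0.5075 0.2421 0.05  ] [0.5095 0.2918 0.0503]
```

Depth confirms the rocker is on: its near end is at 0.050 and its far end is down. Scan key next.

>>> play_rows(targets=[{"xyz": [0, 0, -1.9], "twist": 0, "fingers": 255}, {"xyz": [0, 0, -1.9], "twist": 0, "fingers": 255}, {"xyz": [2, 0, 0], "twist": 0, "fingers": 255}, {"xyz": [2, 0, 0], "twist": 0, "fingers": 255}, {"xyz": [0.3, 0, 0], "twist": 0, "fingers": 255}, {"xyz": [0, 0, 0], "twist": 0, "fingers": 255}])

```text
time: 16.45
position: [0.508, 0.244, 0.0571]
orientation: [[0.0, 0.0, -1.0], [0.0, -1.0, -0.0], [-1.0, -0.0, -0.0]]
wrist_force: [0.8, 1.1, 0.1]
grip_width: -0.0001
```

>>> play_rows(targets=[{"xyz": [0.2, 0, 0], "twist": 0, "fingers": 255}, {"xyz": [0.2, 0, 0], "twist": 0, "fingers": 255}, {"xyz": [0.1, 0, 0], "twist": 0, "fingers": 255}, {"xyz": [0.1, 0, 0], "twist": 0, "fingers": 255}, {"xyz": [0.1, 0, 0], "twist": 0, "fingers": 255}, {"xyz": [0, 0, 0], "twist": 0, "fingers": 255}])

```text
time: 17.2
position: [0.5079, 0.2434, 0.0499]
orientation: [[0.0, -0.0, -1.0], [0.0, -1.0, 0.0], [-1.0, -0.0, -0.0]]
wrist_force: [-0.1, -0.4, 1.7]
grip_width: 0.0004
```

>>> play_rows(targets=[{"xyz": [0.1, 0, 0], "twist": 0, "fingers": 255}, {"xyz": [0.1, 0, 0], "twist": 0, "fingers": 255}, {"xyz": [0, 0, 0], "twist": 0, "fingers": 255}])

```text
time: 17.58
position: [0.5081, 0.2434, 0.0479]
orientation: [[0.001, -0.0, -1.0], [0.0, -1.0, 0.0], [-1.0, -0.0, -0.001]]
wrist_force: [1.1, -0.1, 3.7]
grip_width: -0.0005
```

>>> play_rows(targets=[{"xyz": [0.1, 0, 0], "twist": 0, "fingers": 255}, {"xyz": [0.1, 0, 0], "twist": 0, "fingers": 255}, {"xyz": [0, 0, 0], "twist": 0, "fingers": 255}])

```text
time: 17.95
position: [0.5084, 0.2435, 0.0464]
orientation: [[0.001, -0.0, -1.0], [0.0, -1.0, 0.0], [-1.0, -0.0, -0.001]]
wrist_force: [1.2, -1.5, 9.0]
grip_width: -0.0002
```

>>> play_rows(targets=[{"xyz": [0.1, 0, 0], "twist": 0, "fingers": 255}, {"xyz": [0, 0, 0], "twist": 0, "fingers": 255}])

```text
time: 18.2
position: [0.5084, 0.2435, 0.0461]
orientation: [[0.002, -0.001, -1.0], [0.0, -1.0, 0.001], [-1.0, -0.0, -0.002]]
wrist_force: [-0.8, -3.8, 17.8]
grip_width: 0.0001
```

It bottomed at 18 N. I'll release it, move clear and check.

>>> play_rows(targets=[{"xyz": [-0.6, 0, 0], "twist": 0, "fingers": 255}, {"xyz": [-2, 0, 0], "twist": 0, "fingers": 255}, {"xyz": [-3, 0, 0], "twist": 0, "fingers": 255}, {"xyz": [-3, 0, 1], "twist": 0, "fingers": 255}, {"xyz": [-3, 0, 2], "twist": 0, "fingers": 255}, {"xyz": [0, 0, 3], "twist": 0, "fingers": 255}, {"xyz": [0, 0, 2], "twist": 0, "fingers": 255}, {"xyz": [0, 0, 0], "twist": 0, "fingers": 255}])

```text
time: 19.2
position: [0.4259, 0.2434, 0.1606]
orientation: [[-0.001, 0.002, -1.0], [-0.001, -1.0, -0.002], [-1.0, 0.001, 0.001]]
wrist_force: [-0.6, -0.7, 0.3]
grip_width: 0.0003
```

```bash
python3 - <<'E'
from h import *
np.set_printoptions(precision=4,suppress=True)
print(get_obs()["position"],get_obs()["wrist_force"])
im,d=camera("wrist");cv2.imwrite("pics/wrist7.png",im)
im,d=camera("scene");cv2.imwrite("pics/scene7.png",cv2.resize(im[150:270,200:400],None,fx=4,fy=4,interpolation=cv2.INTER_CUBIC))
E
```

```text
[0.4259 0.2434 0.1606] [-0.6434 -0.6651  0.3068]
```

View pics/wrist7.png

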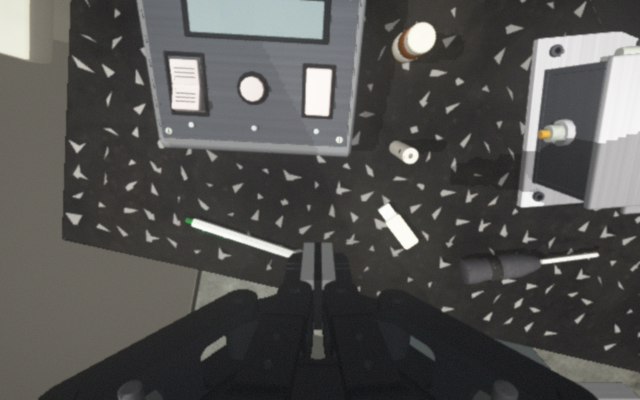

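View pics/scene7.png

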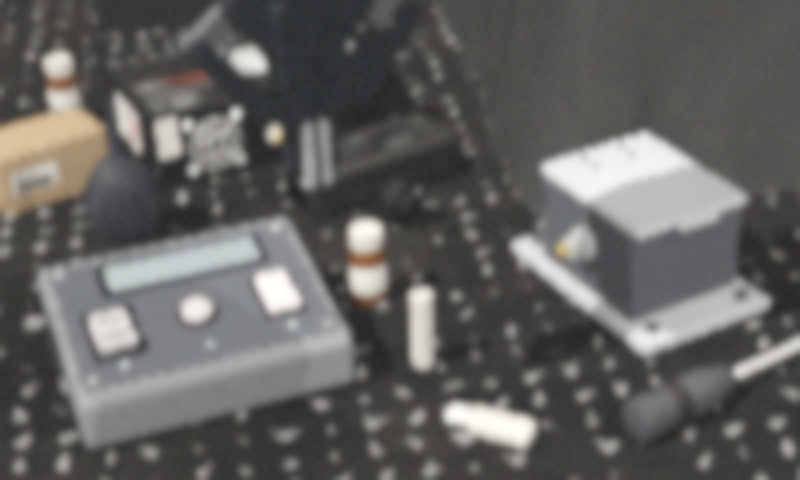

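The lid is still shut, the rocker is on, both keys are up, and the vial (366,258), post (421,328) and USB stick (490,422) sit at the same pixels as before. I'm handing it in.

```bash
python3 -c "
from h import *
print(finish_job())"
```

```text
the job is handed in; nothing more can be done
None
```

I did all four steps in the order asked, with the fingertips closed, and handed the job in at about 19.3 s of the 51 s allowed.

- **Lid:** I pushed it down along its arc to its stop, peaking at 21 N. It stayed flush and shut after I let go and in the last picture.
- **Dark-reference key:** I pressed it with the rocker still off. It met the fingertip at about z 0.050 and hit a hard stop at 0.046 (20 N), and it was back up in the next picture.
- **Shutter rocker:** I pressed its raised far end. The force fell from 2.7 N to about 0 as it snapped over, and the depth image showed the near end raised and the far end down.
- **Scan key:** I pressed it to a hard stop at z 0.046 (18 N), and it looked up again in the last picture.

In the last scene picture the vial, post and USB stick stood where they had at the start. I did not compare the lens mount and hex key before and after, and the cuvette is hidden under the shut lid. The arm ended clear of everything, with only noise on the force reading.

One measurement disagreed: before the dark-key press, a single TCP reading was about 3 to 5 mm off in y from the commanded path. A second reading settled it, and I corrected by 2.5 mm before pressing.

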